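Turn the index board over in the sample binder

TASK

The sample binder lies open on the cart with its tabbed grey index board standing slightly ajar over the right-hand boards. Using only the outside of your fingers, gently push that board up from under its overhanging edge, over the rings, and press it down until it lies flat on the left-hand boards, then back away. Do not pinch it, fling it or let it slam, do not shift or lift the binder, and leave everything else on the cart alone.

Things in the scene. Friction and masses are not known exactly. Their poses are not given: they have to be found in the camera images.
- binder: Black two-ring binder lying open and flat, loose on the cart, 2.2 kg. Origin: centre of its underside, below mid spine. x runs along the spine, away from the robot at yaw 0; y to its left-hand side; z up. Covers 3 mm thick, 225 mm along x, reaching 200 mm to each side. Two chrome ring arches stand on the spine at x = -40 and 40 mm, 52 mm wide, up to 69 mm above the cart.
- left_boards (a point): Middle of the top face of the left-hand block of sample boards, 39 mm above the cart, 91 mm left (+y) of the spine. The block is 210 mm along x and lies from 18 to 164 mm left of the spine. The right-hand block is its mirror image.
- spine (a point): Mid-point of the turning axis of the index board: 41 mm above the binder's origin. The axis runs through it along the binder's x. The index board is rigid, 4 mm thick (mid-plane through the axis), 210 mm along x, and reaches from 18 to 172 mm from the axis; its tab reaches on to 196 mm.
- leaf (a joint): Angle of the grey index board about the axis, rad: 0 = flat on the right-hand boards (-y), 1.57 = upright, 3.14 = flat on the left-hand boards (+y); both are stops. Starts ajar at 0.10 to 0.40. The board (130 g) is snug on its rings: it stays at whatever angle it is left and does not fall over by itself; 1 to 2.5 N at the tab turns it.
- tab (a point): Centre, at mid thickness, of the index board's tab: 90 mm along x, 24 mm deep, 4 mm thick; 184 mm from the axis, at x = -48 mm in the binder's frame (the half nearer the robot). Tab and board edge overhang the right-hand block by 32 mm there, with nothing underneath but the cover.

How it is judged:
By the outcome, as a careful person would: the job done as asked, in the order asked, and still so for the second after the job is handed in, with the robot touching nothing.
It also fails if it takes over 54 s, if anything falls off the work surface, if the arm or the gripper's body presses on something with over 40 N, if the wrist force passes 120 N, or if a joint passes its speed limit or range.

ROBOT

A 7-joint arm with a two-finger parallel gripper is mounted at the origin on the work surface. World frame = base frame: x ahead of the robot, y to its left, z up, the work surface at z = 0. Lengths are in m, angles in rad, forces in N, time in s.
With the tool pointing down it reaches from about 0.4 to 0.875 m from the base axis. Payload 6.5 kg.
Tool frame: the origin (TCP) lies midway between the tips of the shut fingers; the grasp point (between the pads) lies 19 mm behind it; z points along the fingers, x is the direction in which the jaws open and shut, and the axes are right-handed (so a half turn about z gives the same grasp; the last joint's range is limited). The gripper opens to 85 mm and grips with 20 to 120 N. Pads are 22 mm wide; open, the fingers measure 114 mm over their backs; the gripper's body (76 mm by 85 mm) begins 54 mm behind the grasp point. The pads swing forward as they close: fully open they stand 13 mm farther back than shut.
Start: joints at [1.042, 0.536, -0.004, 1.538, 0.003, 1.067, -0.071], TCP at [0.29, -0.582, 0.231] pointing down, gripper open.
Joint ranges: [-2.7, 2.7], [-0.37, 2.16], [-1.27, 1.26], [0.24, 2.4], [-1.31, 4.45], [0.19, 1.91], [-2.76, 2.76]. Speed limits (rad/s): [2.39, 2.39, 3.14, 3.14, 3.14, 3.14, 3.14].

INTERFACE

Orientations are given as a unit quaternion [x, y, z, w].
In Python, from station import readout, cams, ticket gives the robot as it stands.
- The arm moves only by the tool play_rows, never from a script. Its argument "series" is a list of rows, each a list of 2 entries, a list of its own where there are three numbers: the shift along the tool's x, y, z normalised to -1 to 1, where 1 is 0.12 m, then the turn, a rotation vector about the tool's x, y, z normalised to -1 to 1, where 1 is 90 degrees. A call has 1 to 20 rows; each row is the pose to reach, as a shift and turn from the pose commanded when the call began, along the tool's axes at that moment; what a row does not reach only later rows make up. A row lasts 1/12 s, in which the tool goes at most 41.7 mm and 7.16 degrees, less where a joint would pass 70% of its speed; a pose out of reach is approached as far as the arm can. A call with a number of a shift or a turn outside -1 to 1 is refused whole. A call with a gripper value outside its range is refused whole. "jaw" is the opening, from -1 (shut) to 1 (fully open), so that 0 is half open, set as the call begins (left out, the last holds). The fingers move at their own pace and stop on an object; the grip force is fixed at half the most. Time passes only in rows, so rows that repeat a pose let the fingers close. It gives the time, the measured TCP pose, the force and the opening at its end, in the units of the state.
- readout.get_obs(): the state, without advancing time (a new reading comes with each control period).
- cams.camera(name): name is "scene" or "top" or "wrist"; returns a dict with "pixels" (420x560x3 uint8, red, green, blue), "fx", "fy", "cx", "cy" (pixels), "xyz" and "rotation" of the camera in the world. Camera axes: x right, y up, looking along -z (the intrinsics and any distortion apply to the point x, -y, -z); pixel columns grow to the right and rows downward; lengths in m; the calibration is good to about 2 mm. A picture is of the moment at which its call begins. There is no depth.
- ticket.sign_off(): hands the job in, once; it reports no verdict.
The state is a dict: "time_s": time; "qpos": joint angles; "joint_velocities": joint speeds; "effort": joint torques, N m; "position": TCP position; "eef_rot": TCP orientation; "ft_force": force on the tool from outside, world axes, zero at the start; "torque": the same for the moment, N m; "grip_width": finger opening in m.
Only numpy, scipy, OpenCV 4.12 (cv2) and the standard library are available. Lean on these libraries where they do the work, as an engineer would, in place of code of your own. Each camera call takes 0.05 s, during which the arm holds its last target. There are 200 camera calls.

## Working session

There is one attempt and no reset: what is moved stays moved. The work goes in short steps, Python scripts to look and compute and a tool call to move; the robot and the scene stay as the last step left them, time stands still between calls to the robot, and variables do not carry over. Pictures are saved under pics/ and viewed, about 8 in all and at most 12, crops included, and the job is handed in when it is done.

Besides the shell and the picture viewer there is one more tool, called after "Call:" as name([rows], argument=value, ...), one row to a line, values as JSON. play_rows: Moves the arm, as the interface text tells. Its arguments: {"type":"object","properties":{"series":{"type":"array","items":{"type":"array"}},"jaw":{"type":"number"}},"required":["series"]}

```bash
mkdir -p pics; ls; python3 - <<'E'
from station import readout, cams
import cv2
print(readout.get_obs())
for n in ("scene","top"):
    c=cams.camera(n); cv2.imwrite(f"pics/{n}0.png",c["pixels"][:,:,::-1]); print({k:v for k,v in c.items() if k!="pixels"})
E
```

```text
pics
{'time_s': 0.0, 'qpos': array([ 1.04178945,  0.53718287, -0.00446444,  1.53887205,  0.00261515,
        1.06731488, -0.0712066 ]), 'joint_velocities': array([ 7.55231600e-05, -6.64591164e-04,  1.11519916e-04, -1.79020292e-04,
        9.18796503e-04,  9.07614769e-04, -4.79819932e-05]), 'effort': array([-2.45313531e-04, -5.83411181e+01,  1.04833435e+00, -2.59103894e+01,
        1.23098795e-02,  9.52812668e-03,  5.96012711e-06]), 'position': array([ 0.28990742, -0.5810524 ,  0.23040246]), 'eef_rot': array([ 8.50454348e-01, -5.26048113e-01, -7.85350191e-04, -4.09420671e-04]), 'ft_force': array([-0.27152985,  0.48357155, -0.98960419]), 'torque': array([-0.00257592,  0.04911925, -0.0217317 ]), 'grip_width': 0.08541985652940128}
{'fx': 422.4688393157308, 'fy': 422.4688393157308, 'cx': 279.5056768661237, 'cy': 210.82262437399928, 'xyz': array([0.98807895, 0.25039348, 0.55048714]), 'rotation': array([0.20752249, 0.3548835 , 0.7974148 , 0.44172588])}
{'fx': 396.09317529873994, 'fy': 396.09317529873994, 'cx': 283.145833219338, 'cy': 213.10590631969436, 'xyz': array([ 0.4434713 , -0.00433077,  0.71493987]), 'rotation': array([-0.0354116 ,  0.04582357,  0.71087516, -0.7009299 ])}
```

View pics/scene0.png

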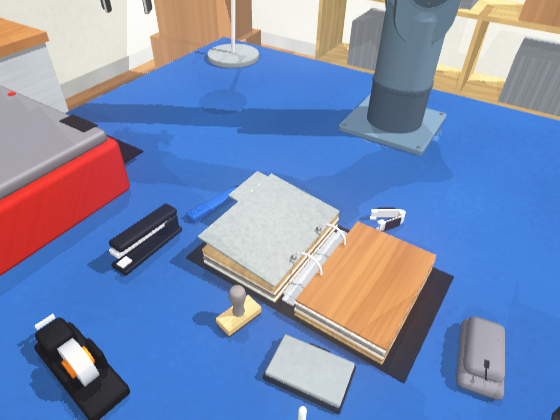

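View pics/top0.png

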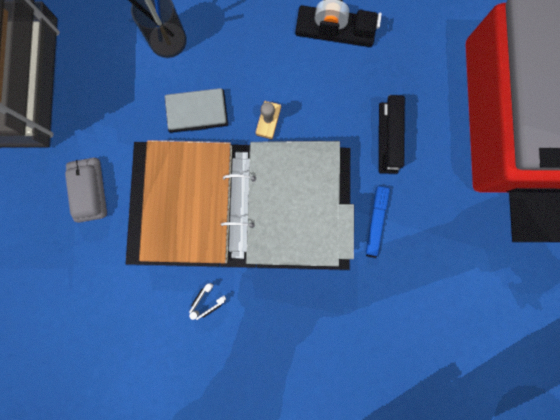

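The binder lies with the wood block (left-hand) at top-view cols 140–230 and the grey board at cols 248–340. The tab is at about (346,232). Obstacles on the right are the blue pen (378,220), the stapler (392,133) and the red box (cols above 468). Next I'll measure these.

```bash
cat > h.py <<'E'
import numpy as np, cv2
from scipy.spatial.transform import Rotation as R
def ray(c,p):
    d=np.array([(p[0]-c["cx"])/c["fx"],-(p[1]-c["cy"])/c["fy"],-1.0])
    return np.array(c["xyz"]),R.from_quat(c["rotation"]).apply(d)
def onz(c,p,z):
    o,d=ray(c,p); return o+d*(z-o[2])/d[2]
def proj(c,P):
    q=R.from_quat(c["rotation"]).inv().apply(np.asarray(P)-c["xyz"])
    return np.array([c["cx"]+c["fx"]*q[0]/-q[2],c["cy"]-c["fy"]*q[1]/-q[2]])
def tri(cs,ps):
    A=np.zeros((3,3));b=np.zeros(3)
    for c,p in zip(cs,ps):
        o,d=ray(c,p);d/=np.linalg.norm(d);M=np.eye(3)-np.outer(d,d);A+=M;b+=M@o
    return np.linalg.solve(A,b)
E
python3 - <<'E'
from h import *
from station import cams
c={n:cams.camera(n) for n in("top","scene")}
def big(m,seed=None):
    cs,_=cv2.findContours(m.astype(np.uint8),0,cv2.CHAIN_APPROX_NONE);return max(cs,key=cv2.contourArea)
t=c["top"]; hsv=cv2.cvtColor(t["pixels"],cv2.COLOR_RGB2HSV);H,S,V=cv2.split(hsv)
w=(H<25)&(S>90)&(V>80); w[:,:100]=0;w[:120]=0;w[:,240:]=0;w[275:]=0
k=big(w);r=cv2.minAreaRect(k);b=cv2.boxPoints(r)
P=np.array([onz(t,p,.039) for p in b]);print("wood px",b.round(1).tolist());print(P.round(4));print("sides",np.linalg.norm(P[0]-P[1]),np.linalg.norm(P[1]-P[2]),"ctr",P.mean(0))
dark=(V<45);dark[:,:100]=0;dark[:130]=0;dark[285:]=0;dark[:,365:]=0
ys,xs=np.nonzero(dark);r=cv2.minAreaRect(np.stack([xs,ys],1).astype(np.float32));b=cv2.boxPoints(r)
P=np.array([onz(t,p,.003) for p in b]);print("cover",b.round(1).tolist());print(P.round(4),np.linalg.norm(P[0]-P[1]),np.linalg.norm(P[1]-P[2]),P.mean(0))
for n in c:
    hsv=cv2.cvtColor(c[n]["pixels"],cv2.COLOR_RGB2HSV);H,S,V=cv2.split(hsv)
    g=(S<60)&(V>90)
    box=(240,130,360,275) if n=="top" else (195,165,345,290)
    m=np.zeros_like(g);m[box[1]:box[3],box[0]:box[2]]=g[box[1]:box[3],box[0]:box[2]]
    m=cv2.morphologyEx(m.astype(np.uint8),cv2.MORPH_OPEN,np.ones((5,5)))
    k=big(m);print(n,cv2.approxPolyDP(k,3,True)[:,0].tolist())
hsv=cv2.cvtColor(t["pixels"],cv2.COLOR_RGB2HSV);H,S,V=cv2.split(hsv)
m=np.zeros(H.shape,bool);m[180:262,362:396]=(V[180:262,362:396]>140);k=big(m);b=cv2.boxPoints(cv2.minAreaRect(k));print("pen",[onz(t,p,.012)[:2].round(3).tolist() for p in b])
print("stapler",onz(t,(380,172),.05).round(3),onz(t,(405,97),.05).round(3),"red",onz(t,(478,190),.1).round(3),onz(t,(468,40),.1).round(3), onz(t,(510,190),.0).round(3))
crop=t["pixels"][120:290,220:410,::-1];cv2.imwrite("pics/crop1.png",np.hstack([cv2.resize(crop,None,fx=2.0,fy=2.5),cv2.resize(c["scene"]["pixels"][150:320,180:370,::-1],None,fx=2.0,fy=2.5)]))
E
```

```text
wood px [[138.39999389648438, 260.8999938964844], [143.39999389648438, 139.5], [229.8000030517578, 143.10000610351562], [224.8000030517578, 264.5]]
[[0.4435 0.2303 0.039 ]
 [0.6541 0.2273 0.039 ]
 [0.6461 0.0767 0.039 ]
 [0.4354 0.085  0.039 ]]
sides 0.21056997300227223 0.15077520249217216 ctr [0.54477014 0.15483557 0.039     ]
cover [[126.80000305175781, 262.3999938964844], [130.39999389648438, 128.5], [351.6000061035156, 134.60000610351562], [348.0, 268.5]]
[[ 0.4412  0.2633  0.003 ]
 [ 0.6864  0.264   0.003 ]
 [ 0.6706 -0.1448  0.003 ]
 [ 0.4245 -0.1296  0.003 ]] 0.24524387347686508 0.40906165849763804 [0.55567813 0.06321326 0.003     ]
top [[251, 142], [248, 158], [247, 152], [240, 152], [240, 256], [246, 252], [246, 263], [338, 265], [339, 258], [352, 258], [353, 205], [338, 203], [339, 142]]
scene [[254, 173], [231, 192], [231, 197], [238, 201], [200, 238], [276, 285], [338, 210], [274, 175]]
pen [[0.583, -0.159], [0.582, -0.219], [0.437, -0.212], [0.438, -0.153]]
stapler [ 0.589 -0.182  0.05 ] [ 0.723 -0.232  0.05 ] red [ 0.547 -0.323  0.1  ] [ 0.799 -0.325  0.1  ] [ 0.563 -0.435  0.   ]
```

View pics/crop1.png

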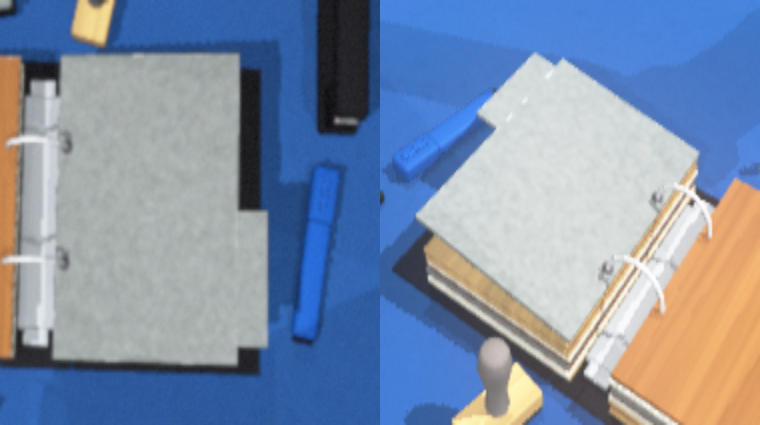

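```bash
python3 - <<'E'
from h import *
from station import cams
c={n:cams.camera(n) for n in("top","scene")};t,s=c["top"],c["scene"]
o=np.array([.542,.063,.041]);yaw=-.027
Rb=R.from_euler('z',yaw)
for n,a,b in(("tab far",(354,205),(230.5,196)),("tab near",(353,258.5),(257,172)),("brd far",(340.5,141.5),(202,238)),):
    P=tri([t,s],[a,b]);q=Rb.inv().apply(P-o);print(n,P.round(4),q.round(4),"r",np.hypot(q[1],q[2]).round(4),"ang",np.arctan2(q[2],-q[1]).round(3),(proj(t,P)-a).round(1),(proj(s,P)-b).round(1))
# predicted points for check
for th in(.1,.2,.3,.4):
    for x,r in((-.003,.196),(-.093,.196),(.105,.172)):
        P=o+Rb.apply([x,-r*np.cos(th),r*np.sin(th)]);print(th,x,proj(t,P).round(1),proj(s,P).round(1))
E
```

```text
tab far [ 0.5289 -0.1295  0.0643] [-0.0079 -0.1928  0.0233] r 0.1942 ang 0.12 [-1.7  1. ] [-1.7 -0.4]
tab near [ 0.442  -0.1271  0.0646] [-0.0948 -0.1928  0.0236] r 0.1942 ang 0.122 [-0.3  0.2] [-0.3 -0.1]
brd far [ 0.6375 -0.1093  0.0606] [ 0.1001 -0.1697  0.0196] r 0.1708 ang 0.115 [-2.7  1.7] [-3.2 -0.8]
0.1 -0.003 [353.2 203.4] [226.2 198.2]
0.1 -0.093 [353.6 257.6] [255.3 173.7]
0.1 0.105 [338.4 140.8] [196.3 239.7]
0.2 -0.003 [353.6 201.7] [226.8 190.4]
0.2 -0.093 [354.1 257.5] [256.3 166. ]
0.2 0.105 [338.5 137.8] [196.3 232.8]
0.3 -0.003 [352.9 199.9] [228.3 182.8]
0.3 -0.093 [353.3 257.4] [258.2 158.6]
0.3 0.105 [337.4 134.6] [197.2 226.3]
0.4 -0.003 [350.7 198.1] [230.7 175.6]
0.4 -0.093 [351.2 257.3] [261.1 151.4]
0.4 0.105 [335.2 131.4] [198.9 220.2]
```

```bash
cat > plan.py <<'E'
import json,sys,os
from h import *
O=np.array([.540,.063,.041]);RB=R.from_euler('z',-.027)
def tool(al,ps):            # depression al, yaw ps (deg): z along fingers, x horizontal
    a,p=np.radians([al,ps]);z=np.array([np.cos(a)*np.sin(p),np.cos(a)*np.cos(p),-np.sin(a)])
    x=np.array([np.cos(p),-np.sin(p),0]);return R.from_matrix(np.stack([x,np.cross(z,x),z],1))
def load():
    d=json.load(open("cmd.json"));return np.array(d["p"]),R.from_quat(d["q"])
def rows(targets,save="next.json",dec=2):
    """targets: list of (pos,Rot). prints rows relative to the commanded pose"""
    p0,r0=load();out=[]
    for p,r in targets:
        s=r0.inv().apply(np.array(p)-p0)/.12;t=(r0.inv()*r).as_rotvec()/(np.pi/2)
        out.append([(np.round(s,dec)+0.).tolist(),(np.round(t,dec)+0.).tolist()])
    assert np.abs(out).max()<=1,np.abs(out).max()
    s,t=np.array(out[-1]);json.dump({"p":(p0+r0.apply(s*.12)).tolist(),"q":(r0*R.from_rotvec(t*np.pi/2)).as_quat().tolist()},open(save,"w"))
    print(json.dumps(out))
def commit(): os.replace("next.json","cmd.json")
def lerp(pb,rb,n):
    from scipy.spatial.transform import Slerp
    pa,ra=load();S=Slerp([0,1],R.concatenate([ra,rb]));return [(pa+(np.array(pb)-pa)*u,S(u)) for u in np.arange(1,n+1)/n]
E
python3 - <<'E'
from plan import *
json.dump({"p":[.29,-.582,.231],"q":[8.50454348e-01,-5.26048113e-01,-7.85350191e-04,-4.09420671e-04]},open("cmd.json","w"))
rows(lerp([.34,-.48,.235],R.from_quat([8.50454348e-01,-5.26048113e-01,0,0])*R.from_rotvec([0,0,0]),1))
p,r=load(); t=tool(40,20); print((r.inv()*t).as_rotvec()/(np.pi/2))
rows(lerp([.34,-.50,.235],t,10))
E
```

```text
[[[-0.57, -0.75, -0.03], [0.0, 0.0, 0.0]]]
[ 0.52761616 -0.20947875 -0.45191604]
[[[-0.04, -0.07, 0.0], [0.05, -0.02, -0.05]], [[-0.09, -0.14, -0.01], [0.11, -0.04, -0.09]], [[-0.13, -0.2, -0.01], [0.16, -0.06, -0.14]], [[-0.17, -0.27, -0.01], [0.21, -0.08, -0.18]], [[-0.21, -0.34, -0.02], [0.26, -0.1, -0.23]], [[-0.26, -0.41, -0.02], [0.32, -0.13, -0.27]], [[-0.3, -0.47, -0.02], [0.37, -0.15, -0.32]], [[-0.34, -0.54, -0.03], [0.42, -0.17, -0.36]], [[-0.38, -0.61, -0.03], [0.47, -0.19, -0.41]], [[-0.43, -0.68, -0.03], [0.53, -0.21, -0.45]]]
```

Call:
play_rows([
  [[-0.04, -0.07, 0], [0.05, -0.02, -0.05]],
  [[-0.09, -0.14, -0.01], [0.11, -0.04, -0.09]],
  [[-0.13, -0.2, -0.01], [0.16, -0.06, -0.14]],
  [[-0.17, -0.27, -0.01], [0.21, -0.08, -0.18]],
  [[-0.21, -0.34, -0.02], [0.26, -0.1, -0.23]],
  [[-0.26, -0.41, -0.02], [0.32, -0.13, -0.27]],
  [[-0.3, -0.47, -0.02], [0.37, -0.15, -0.32]],
  [[-0.34, -0.54, -0.03], [0.42, -0.17, -0.36]],
  [[-0.38, -0.61, -0.03], [0.47, -0.19, -0.41]],
  [[-0.43, -0.68, -0.03], [0.53, -0.21, -0.45]],
  [[-0.43, -0.68, -0.03], [0.53, -0.21, -0.45]],
], jaw=-1)

```text
time_s: 1.22
position: [0.3396, -0.4979, 0.2309]
eef_rot: [0.89, -0.158, 0.073, -0.421]
ft_force: [0.4, -0.2, -1.6]
grip_width: -0.0001
```

```bash
python3 - <<'E'
from plan import *
commit();p,r=load();print(p,r.as_quat().round(3))
from station import readout
o=readout.get_obs();print(o["position"],o["qpos"].round(2), np.degrees((r.inv()*R.from_quat(o["eef_rot"])).magnitude()))
t=tool(40,20)
rows(lerp([.38,-.40,.20],t,3))
commit()
rows(lerp([.43,-.30,.16],t,4));commit()
d=t.apply([0,0,1]);print(d);P=np.array([.488,-.120,.028]);print(P-.1*d)
rows(lerp(P-.1*d,t,6))
E
```

```text
[ 0.33997396 -0.49939772  0.23468055] [ 0.892 -0.158  0.074 -0.418]
[ 0.33959914 -0.49790133  0.23093119] [ 1.37  0.92 -0.36  1.17 -0.35  1.7   0.77] 0.42820257930066774
[[[0.01, -0.12, 0.29], [0.0, 0.0, 0.0]], [[0.02, -0.23, 0.58], [0.0, 0.0, 0.0]], [[0.03, -0.35, 0.87], [0.0, 0.0, 0.0]]]
[[[0.03, -0.08, 0.23], [0.0, 0.0, 0.0]], [[0.05, -0.17, 0.46], [0.0, 0.0, 0.0]], [[0.08, -0.25, 0.69], [0.0, 0.0, 0.0]], [[0.1, -0.34, 0.93], [0.0, 0.0, 0.0]]]
[ 0.26200263  0.71984631 -0.64278761]
[ 0.46179974 -0.19198463  0.09227876]Traceback (most recent call last):
  File "<stdin>", line 10, in <module>
  File "plan.py", line 15, in rows
    assert np.abs(out).max()<=1,np.abs(out).max()
           ^^^^^^^^^^^^^^^^^^^^
AssertionError: 1.08
```

Call:
play_rows([
  [[0.01, -0.12, 0.29], [0, 0, 0]],
  [[0.02, -0.23, 0.58], [0, 0, 0]],
  [[0.03, -0.35, 0.87], [0, 0, 0]],
])

```text
time_s: 1.47
position: [0.3805, -0.3995, 0.1997]
eef_rot: [0.892, -0.16, 0.075, -0.415]
ft_force: [0.3, 0.9, 0.7]
grip_width: -0.0002
```

Call:
play_rows([
  [[0.03, -0.08, 0.23], [0, 0, 0]],
  [[0.05, -0.17, 0.46], [0, 0, 0]],
  [[0.08, -0.25, 0.69], [0, 0, 0]],
  [[0.1, -0.34, 0.93], [0, 0, 0]],
  [[0.1, -0.34, 0.93], [0, 0, 0]],
])

```text
time_s: 1.88
position: [0.4316, -0.2922, 0.1602]
eef_rot: [0.892, -0.156, 0.072, -0.419]
ft_force: [1.3, 1.7, 0.4]
grip_width: -0.0
```

```bash
python3 - <<'E'
from plan import *
p,r=load();print(p)
from station import readout,cams
o=readout.get_obs();print(o["position"],o["qpos"].round(2), np.degrees((r.inv()*R.from_quat(o["eef_rot"])).magnitude()),o["ft_force"])
t=tool(40,20)
cv2.imwrite("pics/scene2.png",cams.camera("scene")["pixels"][:,:,::-1])
rows(lerp([.458,-.215,.105],t,5))
E
```

```text
[ 0.42999439 -0.29917424  0.1601012 ]
[ 0.43155578 -0.29220372  0.16015548] [ 1.24  0.81 -0.46  1.66 -0.45  1.23  0.75] 0.3531930471702459 [1.32261019 1.69678849 0.40026375]
[[[0.0, -0.02, 0.17], [0.0, 0.0, 0.0]], [[-0.01, -0.05, 0.34], [0.0, 0.0, 0.0]], [[-0.01, -0.07, 0.52], [0.0, 0.0, 0.0]], [[-0.02, -0.1, 0.69], [0.0, 0.0, 0.0]], [[-0.02, -0.12, 0.86], [0.0, 0.0, 0.0]]]
```

View pics/scene2.png

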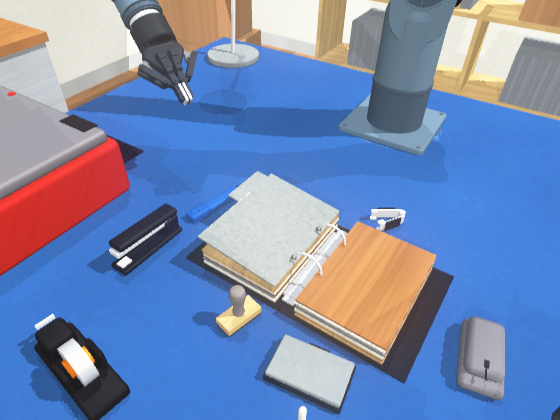

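The gripper (fingertips at about (188,100)) is clear of the red box and tilted as planned. The binder hasn't moved. I'll continue toward the gap under the tab.

Call:
play_rows([
  [[0, -0.02, 0.17], [0, 0, 0]],
  [[-0.01, -0.05, 0.34], [0, 0, 0]],
  [[-0.01, -0.07, 0.52], [0, 0, 0]],
  [[-0.02, -0.1, 0.69], [0, 0, 0]],
  [[-0.02, -0.12, 0.86], [0, 0, 0]],
  [[-0.02, -0.12, 0.86], [0, 0, 0]],
  [[-0.02, -0.12, 0.86], [0, 0, 0]],
])

```text
time_s: 2.52
position: [0.4583, -0.2158, 0.1051]
eef_rot: [0.892, -0.159, 0.074, -0.416]
ft_force: [0.9, -1.3, 0.3]
grip_width: 0.0003
```

```bash
python3 - <<'E'
from plan import *
commit();p,r=load();print(p)
from station import readout,cams
o=readout.get_obs();print(o["position"],o["qpos"].round(2), np.degrees((r.inv()*R.from_quat(o["eef_rot"])).as_rotvec()),o["ft_force"])
t=tool(40,20);d=t.apply([0,0,1]);P=np.array([.488,-.120,.028])
rows(lerp(P-.05*d,t,4))
w=cams.camera("top")["pixels"][100:320,250:470,::-1];s=cams.camera("scene")["pixels"][90:310,120:340,::-1]
cv2.imwrite("pics/both3.png",cv2.resize(np.hstack([w,s]),None,fx=1.8,fy=1.8))
E
```

```text
[ 0.45820015 -0.21522864  0.1051382 ]
[ 0.45826385 -0.21582661  0.10505375] [ 1.17  0.85 -0.49  1.79 -0.5   1.02  0.77] [-0.17751407  0.06842999 -0.01846667] [ 0.88579854 -1.2672371   0.34403473]
[[[-0.01, -0.01, 0.16], [0.0, 0.0, 0.0]], [[-0.02, -0.02, 0.32], [0.0, 0.0, 0.0]], [[-0.03, -0.03, 0.47], [0.0, 0.0, 0.0]], [[-0.04, -0.04, 0.63], [0.0, 0.0, 0.0]]]
```

View pics/both3.png

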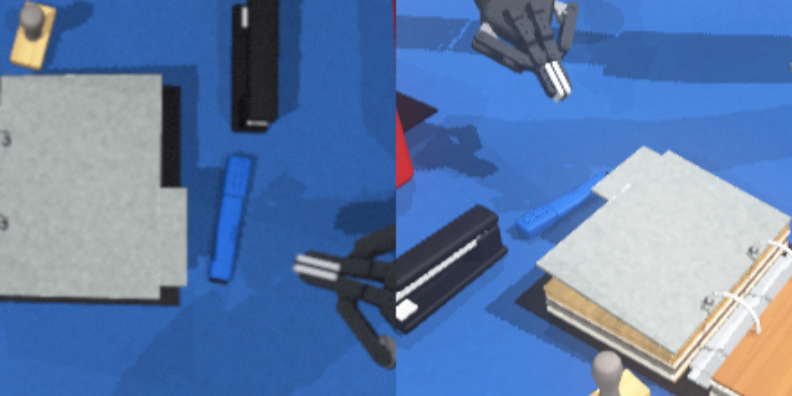

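The fingertips show at top pixel about (415,247), beyond the pen (378,220) and level with the tab. Next move stays on the approach line.

Call:
play_rows([
  [[-0.01, -0.01, 0.16], [0, 0, 0]],
  [[-0.02, -0.02, 0.32], [0, 0, 0]],
  [[-0.03, -0.03, 0.47], [0, 0, 0]],
  [[-0.04, -0.04, 0.63], [0, 0, 0]],
  [[-0.04, -0.04, 0.63], [0, 0, 0]],
])

```text
time_s: 3.03
position: [0.4747, -0.1542, 0.0598]
eef_rot: [0.892, -0.158, 0.074, -0.418]
ft_force: [0.2, 0.9, 0.6]
grip_width: 0.0002
```

```bash
python3 - <<'E'
from plan import *
from station import readout,cams
c=cams.camera("top");print(proj(c,[.4583,-.2158,.105]))
commit();p,r=load();print(p)
o=readout.get_obs();print(o["position"],o["qpos"].round(2),o["ft_force"])
t=tool(40,20);P=np.array([.488,-.120,.028])
rows(lerp(P,t,5))
w=c["pixels"][100:320,250:470,::-1];s=cams.camera("scene")["pixels"][90:310,120:340,::-1]
cv2.imwrite("pics/both4.png",cv2.resize(np.hstack([w,s]),None,fx=1.8,fy=1.8))
E
```

```text
[414.60783577 247.14737715]
[ 0.47473781 -0.15613855  0.06045814]
[ 0.47491611 -0.15605721  0.06026925] [ 1.12  0.92 -0.53  1.87 -0.54  0.85  0.79] [ 0.63918186 -0.39157805  0.30184229]
[[[0.0, 0.0, 0.08], [0.0, 0.0, 0.0]], [[0.0, 0.0, 0.17], [0.0, 0.0, 0.0]], [[0.0, 0.0, 0.25], [0.0, 0.0, 0.0]], [[0.0, 0.0, 0.34], [0.0, 0.0, 0.0]], [[0.0, 0.0, 0.42], [0.0, 0.0, 0.0]]]
```

View pics/both4.png

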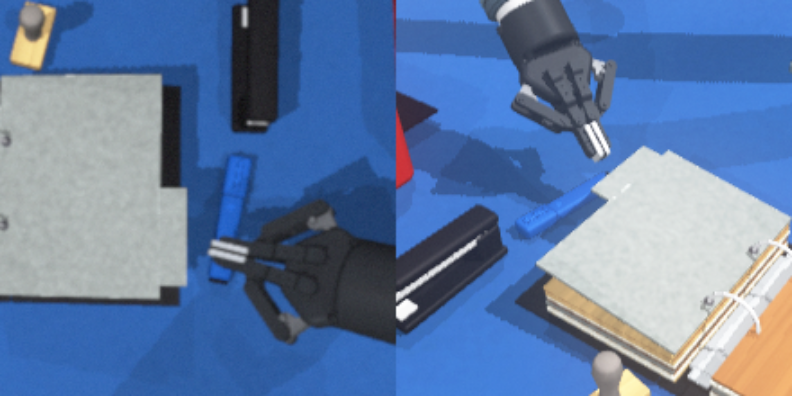

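Call:
play_rows([
  [[0, 0, 0.08], [0, 0, 0]],
  [[0, 0, 0.17], [0, 0, 0]],
  [[0, 0, 0.25], [0, 0, 0]],
  [[0, 0, 0.34], [0, 0, 0]],
  [[0, 0, 0.42], [0, 0, 0]],
  [[0, 0, 0.42], [0, 0, 0]],
])

```text
time_s: 3.63
position: [0.4881, -0.1169, 0.0272]
eef_rot: [0.891, -0.157, 0.073, -0.419]
ft_force: [-0.1, 0.2, 0.1]
grip_width: 0.0004
```

```bash
cat >> plan.py <<'E'
XB=-.052
def at(th,s=.020,press=0.):
    """tool pose pushing the board at th degrees"""
    a=np.radians(min(th,180));psi=float(np.interp(th,[45,130],[20,0]));al=min(40.,90) if th<130 else min(th-90.,90)
    T=tool(al,psi);d=T.apply([0,0,1]);n=-T.apply([0,1,0])
    on=lambda r:O+RB.apply([XB,-r*np.cos(a)-.002*np.sin(a),r*np.sin(a)-.002*np.cos(a)])
    if th<130:
        th0=np.degrees(np.arctan(np.tan(np.radians(al))/np.cos(np.radians(psi))))
        C=on(.196)+s*d if th<th0 else on(.196-s)
        P=C-.011*n
    else: P=on(np.interp(th,[130,180],[.165,.14]))
    P=P+RB.apply([0,np.sin(a),np.cos(a)])*press
    return P,T
def arc(ths,**k): rows([at(t,**k) for t in ths])
def state(msg=True):
    from station import readout
    o=readout.get_obs();p,r=load()
    print("t",o["time_s"],"cmd",p.round(4),"meas",o["position"].round(4),"F",o["ft_force"].round(1),"q",o["qpos"].round(2),"rotdev",np.degrees((r.inv()*R.from_quat(o["eef_rot"])).magnitude()).round(1))
E
python3 - <<'E'
from plan import *
commit();state()
for t in (4,8,20,42,44,90,129,131,180): print(t,at(t)[0].round(4))
arc(np.concatenate([np.linspace(0,27,18)]))
E
```

```text
t 3.6333 cmd [ 0.4881 -0.1198  0.0282] meas [ 0.4881 -0.1169  0.0272] F [-0.1  0.2  0.1] q [ 1.07  0.98 -0.55  1.9  -0.56  0.75  0.81] rotdev 0.2
4 [ 0.4856 -0.1234  0.0314]
8 [ 0.4856 -0.1221  0.045 ]
20 [ 0.4858 -0.1126  0.0849]
42 [ 0.482  -0.0743  0.1489]
44 [ 0.4821 -0.0702  0.1534]
90 [0.4868 0.0554 0.2086]
129 [0.4909 0.1665 0.1706]
131 [0.4909 0.1708 0.1665]
180 [0.4918 0.2044 0.043 ]
[[[-0.01, 0.09, 0.03], [0.0, 0.0, 0.0]], [[-0.01, 0.06, 0.0], [0.0, 0.0, 0.0]], [[-0.01, 0.02, -0.03], [0.0, 0.0, 0.0]], [[-0.01, -0.02, -0.06], [0.0, 0.0, 0.0]], [[-0.01, -0.05, -0.08], [0.0, 0.0, 0.0]], [[-0.01, -0.09, -0.11], [0.0, 0.0, 0.0]], [[-0.01, -0.13, -0.13], [0.0, 0.0, 0.0]], [[-0.02, -0.17, -0.16], [0.0, 0.0, 0.0]], [[-0.02, -0.21, -0.18], [0.0, 0.0, 0.0]], [[-0.02, -0.25, -0.2], [0.0, 0.0, 0.0]], [[-0.03, -0.29, -0.22], [0.0, 0.0, 0.0]], [[-0.03, -0.33, -0.24], [0.0, 0.0, 0.0]], [[-0.04, -0.37, -0.25], [0.0, 0.0, 0.0]], [[-0.04, -0.41, -0.27], [0.0, 0.0, 0.0]], [[-0.05, -0.45, -0.29], [0.0, 0.0, 0.0]], [[-0.05, -0.5, -0.3], [0.0, 0.0, 0.0]], [[-0.06, -0.54, -0.31], [0.0, 0.0, 0.0]], [[-0.06, -0.58, -0.33], [0.0, 0.0, 0.0]]]
```

Call:
play_rows([
  [[-0.01, 0, -0.03], [0, 0, 0]],
  [[-0.01, -0.02, -0.06], [0, 0, 0]],
  [[-0.01, -0.05, -0.08], [0, 0, 0]],
  [[-0.01, -0.09, -0.11], [0, 0, 0]],
  [[-0.01, -0.13, -0.13], [0, 0, 0]],
  [[-0.02, -0.17, -0.16], [0, 0, 0]],
  [[-0.02, -0.21, -0.18], [0, 0, 0]],
  [[-0.02, -0.25, -0.2], [0, 0, 0]],
  [[-0.03, -0.29, -0.22], [0, 0, 0]],
  [[-0.03, -0.33, -0.24], [0, 0, 0]],
  [[-0.04, -0.37, -0.25], [0, 0, 0]],
  [[-0.04, -0.41, -0.27], [0, 0, 0]],
  [[-0.05, -0.45, -0.29], [0, 0, 0]],
  [[-0.05, -0.5, -0.3], [0, 0, 0]],
  [[-0.06, -0.54, -0.31], [0, 0, 0]],
  [[-0.06, -0.58, -0.33], [0, 0, 0]],
])

```text
time_s: 4.97
position: [0.4862, -0.1031, 0.1073]
eef_rot: [0.892, -0.158, 0.074, -0.418]
ft_force: [-0.7, -0.2, -1.0]
grip_width: 0.0001
```

```bash
python3 - <<'E'
from plan import *
commit();state()
from station import cams
w=cams.camera("top")["pixels"][100:320,120:470,::-1];s=cams.camera("scene")["pixels"][90:310,120:460,::-1]
cv2.imwrite("pics/both5.png",cv2.resize(np.hstack([w,s]),None,fx=1.15,fy=1.15))
arc(np.linspace(28.5,57,20))
E
```

```text
t 4.9667 cmd [ 0.4862 -0.1041  0.107 ] meas [ 0.4862 -0.1031  0.1073] F [-0.7 -0.2 -1. ] q [ 1.08  0.82 -0.59  1.95 -0.6   0.82  0.74] rotdev 0.1
[[[-0.01, -0.04, -0.01], [0.0, 0.0, 0.0]], [[-0.02, -0.09, -0.01], [0.0, 0.0, 0.0]], [[-0.02, -0.13, -0.02], [0.0, 0.0, 0.0]], [[-0.03, -0.17, -0.03], [0.0, 0.0, 0.0]], [[-0.04, -0.21, -0.04], [0.0, 0.0, 0.0]], [[-0.04, -0.25, -0.04], [0.0, 0.0, 0.0]], [[-0.05, -0.29, -0.04], [0.0, 0.0, 0.0]], [[-0.06, -0.34, -0.05], [0.0, 0.0, 0.0]], [[-0.07, -0.38, -0.05], [0.0, 0.0, 0.0]], [[-0.12, -0.41, -0.05], [0.0, 0.0, 0.0]], [[-0.13, -0.45, -0.05], [0.0, 0.0, 0.0]], [[-0.13, -0.48, -0.05], [0.0, 0.0, 0.0]], [[-0.14, -0.52, -0.05], [0.0, 0.0, 0.0]], [[-0.15, -0.56, -0.05], [0.0, -0.01, -0.01]], [[-0.16, -0.6, -0.04], [0.0, -0.01, -0.01]], [[-0.17, -0.63, -0.04], [0.0, -0.01, -0.01]], [[-0.18, -0.67, -0.03], [0.0, -0.02, -0.01]], [[-0.19, -0.71, -0.02], [0.0, -0.02, -0.02]], [[-0.2, -0.74, -0.01], [0.0, -0.02, -0.02]], [[-0.21, -0.78, 0.0], [0.0, -0.03, -0.02]]]
```

View pics/both5.png

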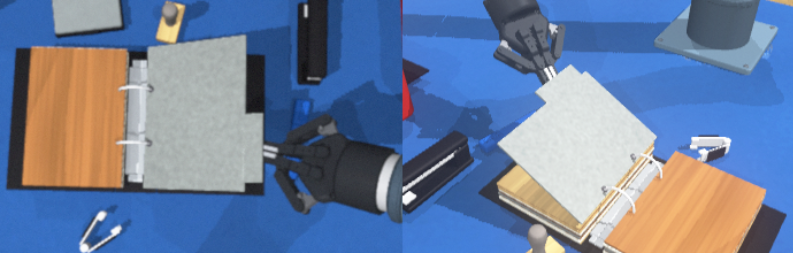

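The fingers are under the tab and the board is up at about 27°. The binder looks unmoved, with its cover edges where they were. I'll go on along the arc.

Call:
play_rows([
  [[-0.01, -0.04, -0.01], [0, 0, 0]],
  [[-0.02, -0.09, -0.01], [0, 0, 0]],
  [[-0.03, -0.13, -0.02], [0, 0, 0]],
  [[-0.04, -0.17, -0.03], [0, 0, 0]],
  [[-0.05, -0.21, -0.04], [0, 0, 0]],
  [[-0.06, -0.25, -0.04], [0, 0, 0]],
  [[-0.08, -0.29, -0.04], [0, 0, 0]],
  [[-0.09, -0.34, -0.05], [0, 0, 0]],
  [[-0.1, -0.38, -0.05], [0, 0, 0]],
  [[-0.12, -0.41, -0.05], [0, 0, 0]],
  [[-0.13, -0.45, -0.05], [0, 0, 0]],
  [[-0.13, -0.48, -0.05], [0, 0, 0]],
  [[-0.14, -0.52, -0.05], [0, 0, 0]],
  [[-0.15, -0.56, -0.05], [0, -0.01, -0.01]],
  [[-0.16, -0.6, -0.04], [0, -0.01, -0.01]],
  [[-0.17, -0.63, -0.04], [0, -0.01, -0.01]],
  [[-0.18, -0.67, -0.03], [0, -0.02, -0.01]],
  [[-0.19, -0.71, -0.02], [0, -0.02, -0.02]],
  [[-0.2, -0.74, -0.01], [0, -0.02, -0.02]],
  [[-0.21, -0.78, 0], [0, -0.03, -0.02]],
])

```text
time_s: 6.73
position: [0.4831, -0.0386, 0.1787]
eef_rot: [0.896, -0.135, 0.06, -0.42]
ft_force: [0.5, -2.0, -0.5]
grip_width: 0.0
```

```bash
python3 - <<'E'
from plan import *
commit();state()
arc(np.linspace(58.5,87,20))
E
```

```text
t 6.7333 cmd [ 0.4832 -0.0392  0.179 ] meas [ 0.4831 -0.0386  0.1787] F [ 0.5 -2.  -0.5] q [ 1.04  0.66 -0.67  2.01 -0.64  0.86  0.65] rotdev 0.1
[[[-0.01, -0.03, 0.01], [0.0, 0.0, 0.0]], [[-0.01, -0.07, 0.02], [0.0, 0.0, -0.01]], [[-0.02, -0.1, 0.03], [0.0, 0.0, -0.01]], [[-0.03, -0.14, 0.04], [0.0, -0.01, -0.01]], [[-0.04, -0.17, 0.06], [0.0, -0.01, -0.01]], [[-0.05, -0.21, 0.07], [0.0, -0.01, -0.02]], [[-0.06, -0.24, 0.09], [0.0, -0.02, -0.02]], [[-0.07, -0.27, 0.11], [0.0, -0.02, -0.02]], [[-0.08, -0.31, 0.12], [0.0, -0.02, -0.02]], [[-0.09, -0.34, 0.14], [0.0, -0.03, -0.03]], [[-0.1, -0.37, 0.16], [0.0, -0.03, -0.03]], [[-0.11, -0.4, 0.18], [0.0, -0.03, -0.03]], [[-0.11, -0.43, 0.2], [0.0, -0.03, -0.03]], [[-0.12, -0.46, 0.23], [0.0, -0.04, -0.04]], [[-0.13, -0.49, 0.25], [0.0, -0.04, -0.04]], [[-0.14, -0.52, 0.27], [0.0, -0.04, -0.04]], [[-0.15, -0.55, 0.3], [0.0, -0.05, -0.04]], [[-0.16, -0.57, 0.32], [0.0, -0.05, -0.05]], [[-0.17, -0.6, 0.35], [0.0, -0.05, -0.05]], [[-0.18, -0.63, 0.37], [0.0, -0.06, -0.05]]]
```

Call:
play_rows([
  [[-0.01, -0.03, 0.01], [0, 0, 0]],
  [[-0.01, -0.07, 0.02], [0, 0, -0.01]],
  [[-0.02, -0.1, 0.03], [0, 0, -0.01]],
  [[-0.03, -0.14, 0.04], [0, -0.01, -0.01]],
  [[-0.04, -0.17, 0.06], [0, -0.01, -0.01]],
  [[-0.05, -0.21, 0.07], [0, -0.01, -0.02]],
  [[-0.06, -0.24, 0.09], [0, -0.02, -0.02]],
  [[-0.07, -0.27, 0.11], [0, -0.02, -0.02]],
  [[-0.08, -0.31, 0.12], [0, -0.02, -0.02]],
  [[-0.09, -0.34, 0.14], [0, -0.03, -0.03]],
  [[-0.1, -0.37, 0.16], [0, -0.03, -0.03]],
  [[-0.11, -0.4, 0.18], [0, -0.03, -0.03]],
  [[-0.11, -0.43, 0.2], [0, -0.03, -0.03]],
  [[-0.12, -0.46, 0.23], [0, -0.04, -0.04]],
  [[-0.13, -0.49, 0.25], [0, -0.04, -0.04]],
  [[-0.14, -0.52, 0.27], [0, -0.04, -0.04]],
  [[-0.15, -0.55, 0.3], [0, -0.05, -0.04]],
  [[-0.16, -0.57, 0.32], [0, -0.05, -0.05]],
  [[-0.17, -0.6, 0.35], [0, -0.05, -0.05]],
  [[-0.18, -0.63, 0.37], [0, -0.06, -0.05]],
])

```text
time_s: 8.4
position: [0.4865, 0.0469, 0.2082]
eef_rot: [0.902, -0.079, 0.034, -0.423]
ft_force: [-0.2, -0.3, -0.6]
grip_width: -0.0001
```

```bash
python3 - <<'E'
from plan import *
commit();state()
from station import cams
s=cams.camera("scene")["pixels"][40:380,120:460,::-1];w=cams.camera("top")["pixels"][40:380,110:450,::-1]
cv2.imwrite("pics/both6.png",cv2.resize(np.hstack([w,s]),None,fx=1.15,fy=1.15))
arc(np.linspace(88.5,117,20))
E
```

```text
t 8.4 cmd [0.4867 0.046  0.2088] meas [0.4865 0.0469 0.2082] F [-0.2 -0.3 -0.6] q [ 0.92  0.61 -0.73  2.02 -0.65  0.86  0.58] rotdev 0.1
[[[-0.01, -0.02, 0.03], [0.0, 0.0, 0.0]], [[-0.01, -0.05, 0.06], [0.0, 0.0, -0.01]], [[-0.02, -0.07, 0.09], [0.0, 0.0, -0.01]], [[-0.02, -0.1, 0.12], [0.0, -0.01, -0.01]], [[-0.03, -0.12, 0.15], [0.0, -0.01, -0.01]], [[-0.03, -0.14, 0.18], [0.0, -0.01, -0.02]], [[-0.04, -0.16, 0.21], [0.0, -0.02, -0.02]], [[-0.04, -0.18, 0.25], [0.0, -0.02, -0.02]], [[-0.05, -0.2, 0.28], [0.0, -0.02, -0.02]], [[-0.05, -0.22, 0.31], [0.0, -0.03, -0.03]], [[-0.06, -0.24, 0.35], [0.0, -0.03, -0.03]], [[-0.06, -0.25, 0.38], [0.0, -0.03, -0.03]], [[-0.07, -0.27, 0.41], [0.0, -0.03, -0.03]], [[-0.07, -0.28, 0.45], [0.0, -0.04, -0.04]], [[-0.08, -0.3, 0.49], [0.0, -0.04, -0.04]], [[-0.08, -0.31, 0.52], [0.0, -0.04, -0.04]], [[-0.09, -0.32, 0.56], [0.0, -0.05, -0.04]], [[-0.09, -0.33, 0.59], [0.0, -0.05, -0.05]], [[-0.1, -0.34, 0.63], [0.0, -0.05, -0.05]], [[-0.1, -0.35, 0.67], [0.0, -0.06, -0.05]]]
```

View pics/both6.png

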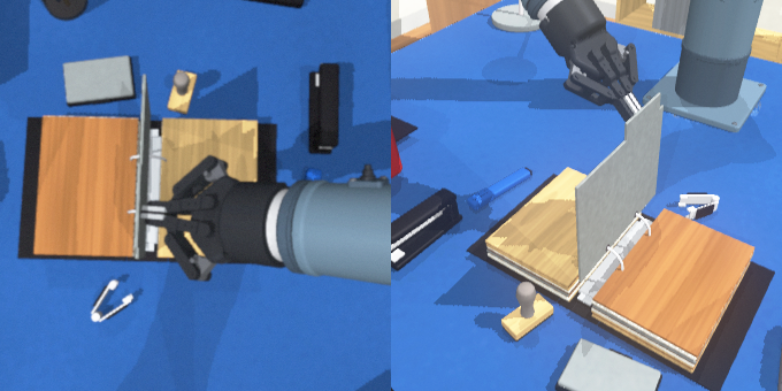

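The board is upright (edge-on at top-view crop col 143) with the fingertips behind it on the -y side. The wood block corners haven't moved. Continuing over.

Call:
play_rows([
  [[-0.01, -0.02, 0.03], [0, 0, 0]],
  [[-0.01, -0.05, 0.06], [0, 0, -0.01]],
  [[-0.02, -0.07, 0.09], [0, 0, -0.01]],
  [[-0.02, -0.1, 0.12], [0, -0.01, -0.01]],
  [[-0.03, -0.12, 0.15], [0, -0.01, -0.01]],
  [[-0.03, -0.14, 0.18], [0, -0.01, -0.02]],
  [[-0.04, -0.16, 0.21], [0, -0.02, -0.02]],
  [[-0.04, -0.18, 0.25], [0, -0.02, -0.02]],
  [[-0.05, -0.2, 0.28], [0, -0.02, -0.02]],
  [[-0.05, -0.22, 0.31], [0, -0.03, -0.03]],
  [[-0.06, -0.24, 0.35], [0, -0.03, -0.03]],
  [[-0.06, -0.25, 0.38], [0, -0.03, -0.03]],
  [[-0.07, -0.27, 0.41], [0, -0.03, -0.03]],
  [[-0.07, -0.28, 0.45], [0, -0.04, -0.04]],
  [[-0.08, -0.3, 0.49], [0, -0.04, -0.04]],
  [[-0.08, -0.31, 0.52], [0, -0.04, -0.04]],
  [[-0.09, -0.32, 0.56], [0, -0.05, -0.04]],
  [[-0.09, -0.33, 0.59], [0, -0.05, -0.05]],
  [[-0.1, -0.34, 0.63], [0, -0.05, -0.05]],
  [[-0.1, -0.35, 0.67], [0, -0.06, -0.05]],
])

```text
time_s: 10.17
position: [0.4896, 0.1362, 0.1889]
eef_rot: [0.905, -0.024, 0.008, -0.424]
ft_force: [-0.7, -0.3, 0.6]
grip_width: -0.0003
```

```bash
python3 - <<'E'
from plan import *
commit();state()
arc(np.linspace(118.5,147,20))
E
```

```text
t 10.1667 cmd [0.49   0.1354 0.1898] meas [0.4896 0.1362 0.1889] F [-0.7 -0.3  0.6] q [ 0.76  0.67 -0.77  2.02 -0.64  0.77  0.55] rotdev 0.1
[[[0.0, -0.01, 0.04], [0.0, 0.0, 0.0]], [[0.0, -0.02, 0.07], [0.0, 0.0, -0.01]], [[0.0, -0.03, 0.11], [0.0, 0.0, -0.01]], [[0.0, -0.03, 0.15], [0.0, -0.01, -0.01]], [[0.0, -0.03, 0.19], [0.0, -0.01, -0.01]], [[0.0, -0.04, 0.23], [0.0, -0.01, -0.02]], [[0.0, -0.04, 0.26], [0.0, -0.02, -0.02]], [[0.0, -0.04, 0.3], [0.0, -0.02, -0.02]], [[-0.01, -0.04, 0.34], [-0.01, -0.02, -0.02]], [[-0.01, -0.03, 0.37], [-0.03, -0.02, -0.02]], [[-0.01, -0.03, 0.41], [-0.04, -0.02, -0.02]], [[-0.01, -0.02, 0.45], [-0.06, -0.02, -0.02]], [[-0.01, -0.01, 0.48], [-0.08, -0.02, -0.02]], [[-0.01, 0.0, 0.51], [-0.09, -0.02, -0.02]], [[-0.01, 0.01, 0.55], [-0.11, -0.02, -0.03]], [[-0.01, 0.03, 0.58], [-0.13, -0.02, -0.03]], [[-0.01, 0.04, 0.61], [-0.14, -0.02, -0.03]], [[-0.01, 0.05, 0.65], [-0.16, -0.02, -0.03]], [[-0.01, 0.07, 0.68], [-0.18, -0.02, -0.03]], [[-0.01, 0.08, 0.71], [-0.19, -0.02, -0.03]]]
```

Call:
play_rows([
  [[0, -0.01, 0.04], [0, 0, 0]],
  [[0, -0.02, 0.07], [0, 0, -0.01]],
  [[0, -0.03, 0.11], [0, 0, -0.01]],
  [[0, -0.03, 0.15], [0, -0.01, -0.01]],
  [[0, -0.03, 0.19], [0, -0.01, -0.01]],
  [[0, -0.04, 0.23], [0, -0.01, -0.02]],
  [[0, -0.04, 0.26], [0, -0.02, -0.02]],
  [[0, -0.04, 0.3], [0, -0.02, -0.02]],
  [[-0.01, -0.04, 0.34], [-0.01, -0.02, -0.02]],
  [[-0.01, -0.03, 0.37], [-0.03, -0.02, -0.02]],
  [[-0.01, -0.03, 0.41], [-0.04, -0.02, -0.02]],
  [[-0.01, -0.02, 0.45], [-0.06, -0.02, -0.02]],
  [[-0.01, -0.01, 0.48], [-0.08, -0.02, -0.02]],
  [[-0.01, 0, 0.51], [-0.09, -0.02, -0.02]],
  [[-0.01, 0.01, 0.55], [-0.11, -0.02, -0.03]],
  [[-0.01, 0.03, 0.58], [-0.13, -0.02, -0.03]],
  [[-0.01, 0.04, 0.61], [-0.14, -0.02, -0.03]],
  [[-0.01, 0.05, 0.65], [-0.16, -0.02, -0.03]],
  [[-0.01, 0.07, 0.68], [-0.18, -0.02, -0.03]],
  [[-0.01, 0.08, 0.71], [-0.19, -0.02, -0.03]],
])

```text
time_s: 11.83
position: [0.4916, 0.1957, 0.1273]
eef_rot: [0.959, 0.004, 0.001, -0.285]
ft_force: [0.2, -0.1, 0.2]
grip_width: 0.0002
```

```bash
python3 - <<'E'
from plan import *
commit();state()
from station import cams
s=cams.camera("scene")["pixels"][40:380,120:460,::-1];w=cams.camera("top")["pixels"][40:380,110:450,::-1]
cv2.imwrite("pics/both7.png",cv2.resize(np.hstack([w,s]),None,fx=1.15,fy=1.15))
arc(np.linspace(148.2,171,20))
E
```

```text
t 11.8333 cmd [0.4914 0.1949 0.1281] meas [0.4916 0.1957 0.1273] F [ 0.2 -0.1  0.2] q [ 0.35  0.6  -0.59  2.03 -0.48  0.57  0.27] rotdev 0.2
[[[0.0, 0.01, 0.03], [-0.02, 0.0, 0.0]], [[0.0, 0.01, 0.05], [-0.03, 0.0, 0.0]], [[0.0, 0.02, 0.08], [-0.04, 0.0, 0.0]], [[0.0, 0.03, 0.11], [-0.06, 0.0, 0.0]], [[0.0, 0.03, 0.13], [-0.07, 0.0, 0.0]], [[0.0, 0.04, 0.16], [-0.08, 0.0, 0.0]], [[0.0, 0.05, 0.18], [-0.1, 0.0, 0.0]], [[0.0, 0.06, 0.21], [-0.11, 0.0, 0.0]], [[0.0, 0.07, 0.24], [-0.12, 0.0, 0.0]], [[0.0, 0.08, 0.26], [-0.14, 0.0, 0.0]], [[0.0, 0.09, 0.28], [-0.15, 0.0, 0.0]], [[0.0, 0.1, 0.31], [-0.16, 0.0, 0.0]], [[0.0, 0.11, 0.33], [-0.18, 0.0, 0.0]], [[0.0, 0.12, 0.36], [-0.19, 0.0, 0.0]], [[0.0, 0.13, 0.38], [-0.2, 0.0, 0.0]], [[0.0, 0.15, 0.4], [-0.22, 0.0, 0.0]], [[0.0, 0.16, 0.42], [-0.23, 0.0, 0.0]], [[0.0, 0.17, 0.45], [-0.24, 0.0, 0.0]], [[0.0, 0.19, 0.47], [-0.26, 0.0, 0.0]], [[0.0, 0.2, 0.49], [-0.27, 0.0, 0.0]]]
```

View pics/both7.png

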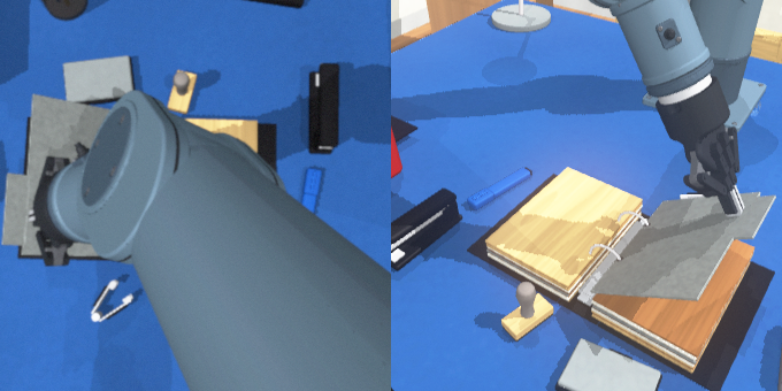

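The board is about 33° above the left block with the fingertips on its upper face. The binder and the other objects haven't moved. Lowering slowly.

Call:
play_rows([
  [[0, 0.01, 0.03], [-0.02, 0, 0]],
  [[0, 0.01, 0.05], [-0.03, 0, 0]],
  [[0, 0.02, 0.08], [-0.04, 0, 0]],
  [[0, 0.03, 0.11], [-0.06, 0, 0]],
  [[0, 0.03, 0.13], [-0.07, 0, 0]],
  [[0, 0.04, 0.16], [-0.08, 0, 0]],
  [[0, 0.05, 0.18], [-0.1, 0, 0]],
  [[0, 0.06, 0.21], [-0.11, 0, 0]],
  [[0, 0.07, 0.24], [-0.12, 0, 0]],
  [[0, 0.08, 0.26], [-0.14, 0, 0]],
  [[0, 0.09, 0.28], [-0.15, 0, 0]],
  [[0, 0.1, 0.31], [-0.16, 0, 0]],
  [[0, 0.11, 0.33], [-0.18, 0, 0]],
  [[0, 0.12, 0.36], [-0.19, 0, 0]],
  [[0, 0.13, 0.38], [-0.2, 0, 0]],
  [[0, 0.15, 0.4], [-0.22, 0, 0]],
  [[0, 0.16, 0.42], [-0.23, 0, 0]],
  [[0, 0.17, 0.45], [-0.24, 0, 0]],
  [[0, 0.19, 0.47], [-0.26, 0, 0]],
  [[0, 0.2, 0.49], [-0.27, 0, 0]],
])

```text
time_s: 13.6
position: [0.4917, 0.2074, 0.0647]
eef_rot: [0.997, 0.003, 0.001, -0.076]
ft_force: [0.1, -0.7, 0.2]
grip_width: -0.0
```

```bash
python3 - <<'E'
from plan import *
commit();state()
arc(np.linspace(172,180,11))
E
```

```text
t 13.6 cmd [0.4914 0.207  0.0657] meas [0.4917 0.2074 0.0647] F [ 0.1 -0.7  0.2] q [-0.28  0.58 -0.14  1.99 -0.13  0.52 -0.28] rotdev 0.2
[[[0.0, 0.01, 0.02], [-0.01, 0.0, 0.0]], [[0.0, 0.01, 0.04], [-0.02, 0.0, 0.0]], [[0.0, 0.01, 0.05], [-0.03, 0.0, 0.0]], [[0.0, 0.02, 0.07], [-0.04, 0.0, 0.0]], [[0.0, 0.02, 0.09], [-0.05, 0.0, 0.0]], [[0.0, 0.03, 0.1], [-0.05, 0.0, 0.0]], [[0.0, 0.03, 0.12], [-0.06, 0.0, 0.0]], [[0.0, 0.04, 0.14], [-0.07, 0.0, 0.0]], [[0.0, 0.04, 0.15], [-0.08, 0.0, 0.0]], [[0.0, 0.05, 0.17], [-0.09, 0.0, 0.0]], [[0.0, 0.05, 0.18], [-0.1, 0.0, 0.0]]]
```

Call:
play_rows([
  [[0, 0.01, 0.02], [-0.01, 0, 0]],
  [[0, 0.01, 0.04], [-0.02, 0, 0]],
  [[0, 0.01, 0.05], [-0.03, 0, 0]],
  [[0, 0.02, 0.07], [-0.04, 0, 0]],
  [[0, 0.02, 0.09], [-0.05, 0, 0]],
  [[0, 0.03, 0.1], [-0.05, 0, 0]],
  [[0, 0.03, 0.12], [-0.06, 0, 0]],
  [[0, 0.04, 0.14], [-0.07, 0, 0]],
  [[0, 0.04, 0.15], [-0.08, 0, 0]],
  [[0, 0.05, 0.17], [-0.09, 0, 0]],
  [[0, 0.05, 0.18], [-0.1, 0, 0]],
  [[0, 0.05, 0.18], [-0.1, 0, 0]],
])

```text
time_s: 14.6
position: [0.492, 0.2045, 0.043]
eef_rot: [1.0, 0.003, 0.001, 0.003]
ft_force: [-1.6, -1.5, 6.7]
grip_width: 0.0003
```

```bash
python3 - <<'E'
from plan import *
commit();state()
E
```

```text
t 14.6 cmd [0.4915 0.2044 0.0434] meas [0.492  0.2045 0.043 ] F [-1.6 -1.5  6.7] q [-0.49  0.63  0.02  1.96 -0.01  0.56 -0.47] rotdev 0.2
```

I have contact at z = 0.043, the expected flat height, with 6.7 N. I'll press slightly more, in small steps.

Call:
play_rows([
  [[0, 0, 0.005], [0, 0, 0]],
  [[0, 0, 0.01], [0, 0, 0]],
  [[0, 0, 0.01], [0, 0, 0]],
  [[0, 0, 0.01], [0, 0, 0]],
])

```text
time_s: 14.93
position: [0.492, 0.2045, 0.0428]
eef_rot: [1.0, 0.003, 0.001, 0.002]
ft_force: [-4.6, -2.2, 17.1]
grip_width: -0.0003
```

17 N and no further travel, so the board is seated. Backing straight up.

Call:
play_rows([
  [[0, 0, -0.01], [0, 0, 0]],
  [[0, 0, -0.03], [0, 0, 0]],
  [[0, 0, -0.06], [0, 0, 0]],
  [[0, 0, -0.12], [0, 0, 0]],
  [[0, 0, -0.2], [0, 0, 0]],
  [[0, 0, -0.35], [0, 0, 0]],
  [[0, 0, -0.5], [0, 0, 0]],
  [[0, 0, -0.65], [0, 0, 0]],
  [[0, 0, -0.8], [0, 0, 0]],
  [[0, 0, -0.95], [0, 0, 0]],
  [[0, 0, -1], [0, 0, 0]],
])

```text
time_s: 15.85
position: [0.4931, 0.2055, 0.1647]
eef_rot: [1.0, 0.003, 0.003, 0.0]
ft_force: [0.0, -0.4, 0.2]
grip_width: 0.0
```

```bash
python3 - <<'E'
from plan import *
from station import cams,readout
print(readout.get_obs()["ft_force"])
s=cams.camera("scene");t=cams.camera("top")
cv2.imwrite("pics/both8.png",cv2.resize(np.hstack([t["pixels"][40:380,110:450,::-1],s["pixels"][40:380,140:480,::-1]]),None,fx=1.15,fy=1.15))
for x,r in((-.003,.196),(-.093,.196),(.105,.172),(-.105,.172)):
    P=O+RB.apply([x,r,.002]);print(proj(s,P).round(1),proj(t,P).round(1),((proj(s,P)-[140,40])*1.15+[391,0]).round(), ((proj(t,P)-[110,40])*1.15).round())
E
```

```text
[ 0.0359579  -0.446565    0.24325013]
[437.5 302.8] [122.2 202.8] [733. 302.] [ 14. 187.]
[454.9 264.3] [119.1 255.9] [753. 258.] [ 10. 248.]
[394.6 350.2] [139.8 141.4] [684. 357.] [ 34. 117.]
[442.3 253.5] [133.  263.3] [739. 246.] [ 27. 257.]
```

View pics/both8.png

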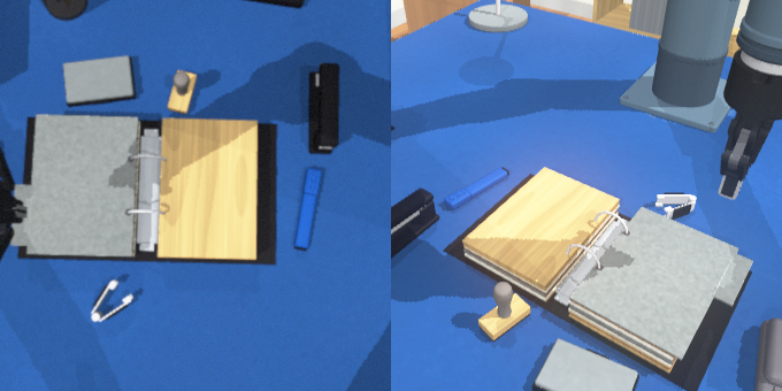

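The grey board lies flat on the left block. Its corners in the scene crop are at about (681,357), (737,245) and (751,260), against predictions of (684,357), (739,246) and (753,258). The cover and the neighbouring items haven't moved, and the gripper is 12 cm clear. Handing in.

```bash
python3 - <<'E'
from station import ticket
print(ticket.sign_off())
E
```

```text
the job is handed in; nothing more can be done
None
```

The index board is now flat on the left-hand boards, and the job was handed in at about 16 s of the 54 s allowed. With the fingers shut, I slid them under the overhanging tab and pushed the board slowly up and over the rings. I then pressed it down with the fingertips and backed straight off by 12 cm.

- **Pressing:** the fingertips stopped at z = 0.043 m, the expected height of the flat board. The force was about 7 N on contact and 17 N at the final press, with no further travel. The readings I took between the swing moves never went above about 2 N.
- **Board position:** in the last pictures the board corners are within about 3 picture pixels of where a flat board should be.
- **Binder and other items:** by eye, the binder and everything else on the cart had not moved. I did not re-measure the binder's position.
- **After release:** the force reading was back to about zero.
- **Disagreement:** my outline of the binder cover came out 245 mm long instead of the given 225 mm, because shadows merged with it. I used the left-hand block, the tab corners and the known sizes instead, and no check failed.

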